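# Park the loaded sterilising container in the drying rack's bottom bay

## Robot

A 7-joint arm with a two-finger parallel gripper is mounted at the origin on the work surface. World frame = base frame: x ahead of the robot, y to its left, z up, the work surface at z = 0. Lengths are in m, angles in rad, forces in N, time in s.
With the tool pointing down it reaches from about 0.425 to 0.95 m from the base axis. Payload 4.7 kg.
Tool frame: the origin (TCP) lies at the very end of the fingers, on their centre line; the grasp point (between the pads) lies 19 mm behind it; x points along the fingers, z is the direction in which the jaws open and shut, and the axes are right-handed (so a half turn about x gives the same grasp; the last joint's range is limited). The gripper opens to 87 mm and grips with 3 to 60 N. Pads are 19 mm wide; open, the fingers measure 117 mm over their backs; the gripper's body (75 mm by 190 mm) begins 51 mm behind the grasp point.
Start: joints at [-1.173, 0.469, -0.049, 1.532, 0.024, 1.141, -0.082], TCP at [0.279, 0.614, 0.223] pointing down, gripper open.
Joint ranges: [-2.59, 2.59], [-0.33, 1.99], [-1.39, 1.29], [0.1, 2.45], [-1.04, 4.18], [0.21, 1.99], [-2.66, 2.66]. Speed limits (rad/s): [2.57, 2.57, 3.14, 3.14, 3.14, 3.14, 3.14].

## Interface

Orientations are given as a rotation vector (axis times angle).
In Python, from workcell import env gives the robot as it stands.
- The arm moves only by the tool step_arm, never from a script. Its argument "rows" is one flat list of numbers, 6 for each row, row after row: the shift along the world's x, y, z in mm, then the turn, a rotation vector about the world's x, y, z in degrees. A call has 1 to 10 rows; each row shifts and turns the commanded pose from where the row before left it; what a row does not reach is not made up. A row lasts 1/12 s, in which the tool goes at most 41.7 mm and 7.16 degrees, less where a joint would pass 70% of its speed; a pose out of reach is approached as far as the arm can. A call with a gripper value outside its range is refused whole. "jaw" is the opening, from -1 (shut) to 1 (fully open), set as the call begins (left out, the last holds). The fingers move at their own pace and stop on an object; the grip force is fixed at half the most. Time passes only in rows, so rows that do not move let the fingers close. It gives the time, the measured TCP pose, the force and the opening at its end, in the units of the state.
- env.observe(): the state, without advancing time (a new reading comes with each control period).
- env.get_image(name): name is "side" or "top" or "wrist"; returns a dict with "img" (384x512x3 uint8, blue, green, red), "range_z" (384x512 float32, m along the optical axis (not along the pixel's ray), 0 where there is no reading), "K" (3x3 intrinsics, pixels), "k1" (the pictures are not rectified: a ray, as slopes to the right and down, at radius r is drawn at 1 + k1 r^2 times it, then the intrinsics apply), "R" (3x3) and "t" (3): a world point X has camera coordinates R X + t. Camera axes: x right, y down, z forward; pixel columns grow to the right and rows downward; lengths in m; the calibration is good to about 2 mm. A picture is of the moment at which its call begins.
- env.close_job(): hands the job in, once; it reports no verdict.
Trained networks look in the newest picture that a camera, given by its name, has taken for a name from the list of things; names that differ only in an ending like _2 or _b are one class to them, and where a whole thing is asked for, a point or a joint stands for the part that bears it (a point fixed in the world has none). Each returns a list of dicts, best first, with "score" (0 to 1); they miss things now and then, are a little off and sometimes report something else, mostly with a low value. They report only what shows in the picture. A call takes as long as a camera call. They do not tell look-alikes from the thing itself.
- env.search_frame(name, camera): "position" ([x, y, z] in m, in the coordinates of the camera as it stood for that picture, good to about 4 mm: the middle of the surface that is visible of it).
- env.cut_out(name, camera): "region" (384x512 bool, what is visible of it).
The state is a dict: "time": time; "joint_positions": joint angles; "qd": joint speeds; "joint_torque": joint torques, N m; "ee_pos": TCP position; "eef_rot": TCP orientation; "contact_force": force on the tool from outside, world axes, zero at the start; "ft_torque": the same for the moment, N m; "gripper_width": finger opening in m.
Only numpy, scipy, OpenCV 4.12 (cv2) and the standard library are available. Lean on these libraries where they do the work, as an engineer would, in place of code of your own. Each camera call takes 0.05 s, during which the arm holds its last target. There are 200 camera calls.

## Task

The drying rack's tray shelf has been left pulled out: push it fully home. Then slide the tall, heavy sterilising container along the counter into the rack's bottom bay until it stands square against the back stop, pushing it low near its base so that it slides and never tips. Nothing is to be gripped or lifted, the container's lid and carrying handle are not to be pushed on, and the other things on the counter stay where they are.

Things in the scene. Friction and masses are not known exactly. Their poses are not given: they have to be found in the camera images.
- container: Loaded upright aluminium sterilising container, about 2 kg, free on the counter: flat-sided box 100 (x) by 160 (y) by 210 mm tall. Rubber feet 7 mm high, 43 mm from its middle in x at their outer edge: friction about 0.6, slides at 8 to 18 N, tips if pushed along x higher than about 60 mm. Origin: centre of its underside, on the counter. Push the -x face (1 mm thick card holder); +x goes in first.
- container_lid: The container's lid, fixed to it: the top 60 mm of the box (150 to 210 mm above the counter), with a 90 mm wide steel carrying handle along y on top, up to 231 mm. Origin: centre of the lid's underside, 149 mm above the container's origin. Not to be pushed on or held.
- rack: Fixed steel wire drying rack, open at the front. Origin on the counter; +x points into it, z up. Four posts 12 mm thick, 306 mm tall, at x -70 and 135, y -122 and 122 mm. Bottom bay: 200 mm clear between two low guide rods (15 mm high, flared at the front), 255 mm high below the shelf; back stop of two round bars (22 and 60 mm above the counter), front face at x = 50 mm.
- bay (a point): Where the container's origin is when it stands fully in the bay, against the back stop, in the middle: on the counter at the rack's origin, with the rack's axes. The container's +x then lies along this +x and its pushed face at x = -50 mm, 20 mm behind the centres of the rack's front posts.
- shelf (a joint): How far the rack's tray shelf is pulled out, in m: 0 is fully home against its stop, up to 0.16 pulled out towards the rack's -x. About 3 N slides it; it stays where it is left.
- shelf_lip (a point): Middle of the outer face of the tray shelf's front lip, an upright steel strip 220 mm wide and 30 mm high (255 to 285 mm above the counter), facing the rack's -x. It moves with the shelf; at home it stands at the rack's x = -80 mm, just in front of the posts. The tray carries two black ribbed brackets behind the lip, no higher than the lip.
- bowl: Bystander: small steel lotion bowl, 84 mm across, 38 mm high; origin at the centre of its underside.
- retractor: Bystander: grey titanium retractor lying flat, 160 mm long (its x), 24 mm wide, bent-up ends 26 mm high; origin on the counter at its middle.
- stringer: Bystander: purple plastic stringer, a U-shaped rod 175 mm long (its x), 54 mm wide, 10 mm thick, lying flat; origin on the counter near its middle.
- bracket_a: Bystander: long ribbed black plastic instrument bracket, 120 (its x) by 30 mm, 23 mm high, lying in the basket; origin at the centre of its underside.
- bracket_b: Bystander: short ribbed black plastic instrument bracket, 80 (its x) by 30 mm, 23 mm high; origin at the centre of its underside.
- basket: Bystander: open steel basket 140 (its x) by 200 mm, 50 mm high, with the long bracket lying in it; origin at the centre of its underside.
There are look-alikes about, which are no part of the job. Leave any purple look-alike of the container alone.

How it is judged:
By the outcome, as a careful person would: the job done as asked, in the order asked, and still so for the second after the job is handed in, with the robot touching nothing.
It also fails if it takes over 64 s, if anything falls off the work surface, if the arm or the gripper's body presses on something with over 40 N, if the wrist force passes 120 N, or if a joint passes its speed limit or range.

## Working session

There is one attempt and no reset: what is moved stays moved. The work goes in short steps, Python scripts to look and compute and a tool call to move; the robot and the scene stay as the last step left them, time stands still between calls to the robot, and variables do not carry over. Pictures are saved under pics/ and viewed, about 8 in all and at most 12, crops included, and the job is handed in when it is done.

Besides the shell and the picture viewer there is one more tool, called after "Call:" as name(argument=value, ...), one argument or row to a line, values as JSON. step_arm: Moves the arm, as the interface text tells. Its arguments: {"type":"object","properties":{"rows":{"type":"array","items":{"type":"number"}},"jaw":{"type":"number"}},"required":["rows"]}

```bash
mkdir -p pics; ls
cat > h.py <<'E'
import numpy as np, cv2
from workcell import env
from scipy.spatial.transform import Rotation as Ro
def cloud(d):
    K,k1,R,t=d["K"],d["k1"],np.array(d["R"]),np.array(d["t"])
    z=d["range_z"]; h,w=z.shape
    v,u=np.mgrid[:h,:w].astype(float)
    p=cv2.undistortPoints(np.stack([u.ravel(),v.ravel()],1)[:,None],np.array(K,float),np.array([k1,0,0,0.]))[:,0]
    zz=z.ravel(); C=np.c_[p*zz[:,None],zz]
    X=((C-t)@R).reshape(h,w,3); X[z==0]=np.nan
    return X
def towld(p,d): return (np.array(p)-np.array(d["t"]))@np.array(d["R"])
E
python3 - <<'E'
from h import *
o=env.observe();print({k:np.round(v,3) for k,v in o.items()})
ims=[]
for c in ["side","top"]:
    d=env.get_image(c); ims.append(d["img"]); np.savez(f"{c}0.npz",**d)
    print(c,np.round(-np.array(d["R"]).T@d["t"],3),d["k1"])
    for n in ["container","container_lid","rack","shelf_lip","bowl","retractor","stringer","basket","bracket_b"]:
        print(n,[(round(r["score"],2),np.round(towld(r["position"],d),3).tolist()) for r in env.search_frame(n,c)[:3]])
    cv2.imwrite(f"pics/{c}0.png",d["img"])
E
```

```text
pics
{'time': np.float64(0.0), 'joint_positions': array([-1.173,  0.469, -0.049,  1.534,  0.024,  1.141, -0.082]), 'qd': array([ 0.001, -0.001,  0.   ,  0.001,  0.002, -0.001, -0.001]), 'joint_torque': array([-0.0000e+00, -5.0798e+01, -8.1000e-02, -2.3616e+01, -6.1000e-02,
        3.8000e-02,  0.0000e+00]), 'ee_pos': array([0.279, 0.614, 0.221]), 'eef_rot': array([-0.89 ,  1.383,  0.889]), 'contact_force': array([ 0.789, -0.573, -0.086]), 'ft_torque': array([0.051, 0.034, 0.023]), 'gripper_width': np.float64(0.087)}
side [0.634 0.259 1.297] -0.07158431301742985
container [(0.9, [0.331, -0.267, 0.208]), (0.88, [0.366, -0.019, 0.211]), (0.82, [0.735, -0.262, 0.208])]
container_lid [(0.89, [0.58, -0.042, 0.211]), (0.85, [0.358, -0.035, 0.216]), (0.81, [0.321, -0.284, 0.21])]
rack [(0.64, [0.574, 0.23, 0.262])]
shelf_lip [(0.6, [0.59, 0.185, 0.26])]
bowl [(0.86, [0.781, 0.155, 0.02])]
retractor [(0.68, [0.793, 0.02, 0.001])]
stringer [(0.69, [0.58, -0.043, 0.209])]
basket [(0.8, [0.56, -0.536, -0.0])]
bracket_b [(0.67, [0.597, -0.531, 0.009]), (0.56, [0.804, -0.115, 0.005])]
top [ 0.316 -0.097  1.526] -0.08726766033012366
container [(0.86, [0.711, -0.278, 0.207]), (0.74, [0.353, -0.047, 0.212]), (0.73, [0.316, -0.288, 0.213])]
container_lid [(0.86, [0.315, -0.294, 0.214]), (0.77, [0.35, -0.039, 0.211]), (0.74, [0.574, -0.047, 0.211])]
rack [(0.72, [0.584, 0.235, 0.258])]
shelf_lip [(0.82, [0.583, 0.181, 0.259])]
bowl [(0.52, [0.794, 0.167, 0.016])]
retractor [(0.73, [0.793, 0.023, 0.001]), (0.28, [0.594, -0.541, 0.006])]
stringer [(0.62, [0.378, 0.33, 0.009])]
basket [(0.69, [0.571, -0.528, -0.001])]
bracket_b [(0.83, [0.593, -0.542, 0.007]), (0.47, [0.805, -0.114, 0.007])]
```

View pics/side0.png

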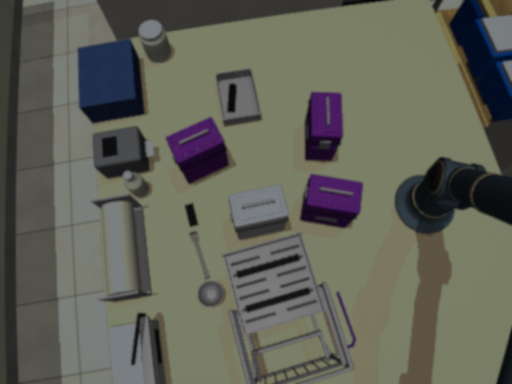

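View pics/top0.png

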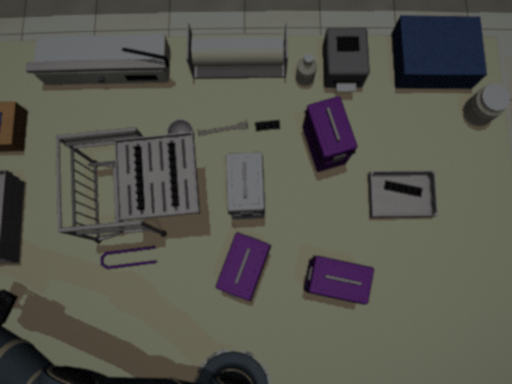

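The aluminium container is the grey box: side view (258,210), top view (245,185). The three purple ones are look-alikes. The rack is at top view (130,185), opening towards world -y, with the shelf pulled out towards the container. Next I'll measure the rack, shelf and container.

```bash
cat >> h.py <<'E'
def box(P): 
    r=cv2.minAreaRect((P[:,:2]*1000).astype(np.float32)); return np.round(r[0],1),np.round(r[1],1),round(r[2],2),len(P)
def sel(X,lo,hi):
    P=X.reshape(-1,3); return P[np.all((P>lo)&(P<hi),axis=1)]
E
python3 - <<'E'
from h import *
for c in ["side","top"]:
    d=dict(np.load(f"{c}0.npz")); X=cloud(d)
    print(c)
    P=sel(X,[.45,-.12,.195],[.72,.03,.218]); print("cont top",box(P),P[:,2].mean())
    P=sel(X,[.42,.03,.24],[.75,.5,.275]);print("tray z",np.round(np.percentile(P[:,2],[5,50,95]),3))
    P=sel(X,[.42,.03,.272],[.75,.6,.295]); print("z272-295",box(P), np.round(P.min(0),3),np.round(P.max(0),3))
    P=sel(X,[.42,.03,.296],[.75,.6,.32]); print("posts",box(P), np.round(P.min(0),3),np.round(P.max(0),3))
    P=sel(X,[.42,.03,.245],[.75,.6,.292])
    # front edge by x bins
    for x in np.arange(.44,.74,.02):
        q=P[(P[:,0]>x)&(P[:,0]<x+.02)]
        if len(q): print(round(x+.01,2),np.round(np.sort(q[:,1])[:3],3),q[np.argmin(q[:,1]),2].round(3),len(q))
    im=d["img"]
    v=cv2.resize(im[120:384,180:380] if c=="side" else im[100:300,40:300],None,fx=2.2,fy=2.2,interpolation=cv2.INTER_CUBIC)
    cv2.imwrite(f"pics/{c}crop.png",v)
a=cv2.imread("pics/sidecrop.png");b=cv2.imread("pics/topcrop.png")
h=max(a.shape[0],b.shape[0]);pad=lambda i:cv2.copyMakeBorder(i,0,h-i.shape[0],0,0,cv2.BORDER_CONSTANT)
m=np.hstack([pad(a),pad(b)]);m=cv2.resize(m,None,fx=780/m.shape[1],fy=780/m.shape[1]);cv2.imwrite("pics/crops.png",m)
# rack post tops map
X=cloud(dict(np.load("top0.npz")));P=sel(X,[.40,.03,.296],[.78,.6,.32])
print(np.round(P[::max(1,len(P)//60)],3).tolist())
E
```

```text
side
cont top (array([582.4, -48. ]), array([159.9, 101.4]), 1.99, 1745) 0.21065865583185922
tray z [0.257 0.261 0.268]
z272-295 (array([579.2, 251.1]), array([237.2, 354.3]), 6.34, 767) [0.445 0.068 0.272] [0.703 0.415 0.29 ]
posts (array([572.7, 326.8]), array([256.8, 216.1]), 5.57, 1070) [0.437 0.208 0.296] [0.709 0.432 0.311]
0.45 [0.254 0.255 0.257] 0.259 272
0.47 [0.166 0.198 0.2  ] 0.278 256
0.49 [0.068 0.068 0.069] 0.286 614
0.51 [0.069 0.069 0.07 ] 0.286 630
0.53 [0.07  0.071 0.072] 0.284 622
0.55 [0.072 0.073 0.073] 0.284 640
0.57 [0.075 0.075 0.076] 0.288 636
0.59 [0.076 0.076 0.078] 0.281 650
0.61 [0.077 0.078 0.078] 0.281 644
0.63 [0.08  0.08  0.081] 0.287 649
0.65 [0.081 0.082 0.083] 0.284 657
0.67 [0.084 0.084 0.085] 0.282 678
0.69 [0.086 0.086 0.086] 0.282 688
0.71 [0.088 0.089 0.091] 0.283 8
top
cont top (array([581.2, -45. ]), array([161.1,  99.8]), 1.88, 1997) 0.20862532735812123
tray z [0.255 0.26  0.271]
z272-295 (array([577.8, 253.4]), array([252.3, 354.6]), 5.35, 871) [0.436 0.07  0.272] [0.705 0.441 0.295]
posts (array([573.3, 327.2]), array([257. , 214.4]), 5
[... 1268 characters left out ...]
543, 0.426, 0.305], [0.533, 0.423, 0.299], [0.516, 0.423, 0.307], [0.504, 0.419, 0.302], [0.489, 0.421, 0.303], [0.474, 0.422, 0.303], [0.465, 0.221, 0.306], [0.462, 0.239, 0.304], [0.46, 0.277, 0.305], [0.46, 0.235, 0.3], [0.458, 0.297, 0.305], [0.457, 0.254, 0.305], [0.457, 0.211, 0.304], [0.455, 0.301, 0.307], [0.455, 0.259, 0.304], [0.455, 0.218, 0.298], [0.452, 0.321, 0.308], [0.453, 0.28, 0.3], [0.451, 0.419, 0.301], [0.451, 0.342, 0.301], [0.45, 0.296, 0.307], [0.448, 0.409, 0.301], [0.448, 0.365, 0.299], [0.448, 0.32, 0.303], [0.446, 0.408, 0.303], [0.445, 0.363, 0.304], [0.446, 0.321, 0.301], [0.443, 0.384, 0.303], [0.443, 0.342, 0.299], [0.441, 0.379, 0.303], [0.438, 0.395, 0.301]]
```

View pics/crops.png

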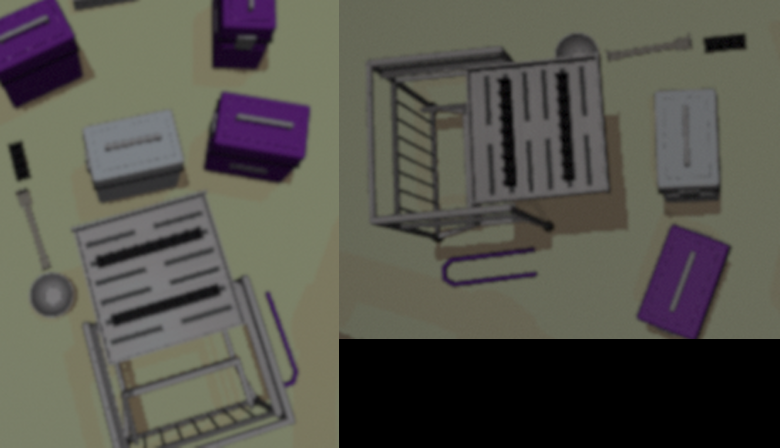

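Run:
```python
from h import *
o=env.observe();print(np.round(Ro.from_rotvec(o["eef_rot"]).as_matrix(),3))
X=cloud(dict(np.load("top0.npz")));X2=cloud(dict(np.load("side0.npz")))
for n,lo,hi in [("p far",[.6,-.4,.195],[.85,-.15,.218]),("p near",[.25,-.15,.195],[.47,.08,.218]),("p right",[.2,-.42,.195],[.45,-.18,.218])]:
  for Y in (X,X2):
    P=sel(Y,lo,hi); b=box(P); print(n,b,np.round(cv2.boxPoints((b[0],b[1],b[2]))).tolist())
P=sel(X,[.2,-.8,.05],[.95,-.0,.4])
```

```text
[[-0.    -0.91   0.414]
 [ 0.     0.414  0.91 ]
 [-1.     0.     0.   ]]
p far (array([ 736.4, -288.7]), array([162.6, 102.4]), 16.15, 1922) [[644.0, -262.0], [673.0, -360.0], [829.0, -315.0], [800.0, -217.0]]
p far (array([ 737.8, -288. ]), array([160.7, 102.8]), 16.5, 1498) [[646.0, -262.0], [675.0, -360.0], [829.0, -314.0], [800.0, -216.0]]
p near (array([353.5, -38.8]), array([100.9, 158.5]), 68.83, 2129) [[261.0, -57.0], [409.0, -114.0], [446.0, -20.0], [298.0, 37.0]]
p near (array([354.6, -42.1]), array([101.8, 158.7]), 69.69, 1676) [[263.0, -62.0], [411.0, -117.0], [447.0, -22.0], [298.0, 33.0]]
p right (array([ 315.2, -301. ]), array([163.1, 101.1]), 77.13, 2218) [[248.0, -369.0], [346.0, -392.0], [383.0, -233.0], [284.0, -210.0]]
p right (array([ 317.2, -301.7]), array([163.8, 100.7]), 77.86, 1374) [[251.0, -371.0], [349.0, -392.0], [384.0, -232.0], [285.0, -211.0]]
```

Call:
step_arm(
  rows=[0,0,35,0,0,0,0,0,35,0,0,0,0,0,35,0,0,0,0,0,35,0,0,0,0,0,35,0,0,0,0,0,25,0,0,0,10,-18,0,0,0,-5,15,-27,0,0,0,-5,15,-27,0,0,0,-5,15,-27,0,0,0,-5],
)

```text
time: 1.83
ee_pos: [0.3348, 0.5144, 0.4226]
eef_rot: [-0.618, 1.481, 0.619]
contact_force: [0.0, -0.0, 0.4]
gripper_width: 0.087
```

Call:
step_arm(
  rows=[15,-27,0,0,0,-5,15,-27,0,0,0,-5,15,-27,0,0,0,-5,15,-27,0,0,0,-5,15,-27,0,0,0,-5,15,-27,0,0,0,-5,15,-27,0,0,0,-5,15,-27,0,0,0,-5,15,-27,0,0,0,0,15,-27,0,0,0,0],
)

```text
time: 2.67
ee_pos: [0.4848, 0.244, 0.4229]
eef_rot: [-0.076, 1.569, 0.076]
contact_force: [0.3, -0.4, -0.3]
gripper_width: 0.0871
```

Call:
step_arm(
  rows=[15,-27,0,0,0,0,15,-27,0,0,0,0,15,-27,0,0,0,0,15,-27,0,0,0,0,15,-27,0,0,0,0,15,-27,0,0,0,0,15,-27,0,0,0,0,6,-14,0,0,0,0,0,0,0,0,0,0,0,0,0,0,0,0],
)

```text
time: 3.5
ee_pos: [0.5954, 0.0418, 0.4225]
eef_rot: [-0.074, 1.57, 0.075]
contact_force: [0.0, -0.5, 0.2]
gripper_width: 0.0871
```

Call:
step_arm(
  rows=[4,0,-30,0,0,0,0,0,-30,0,0,0,0,0,-30,0,0,0,0,0,-30,0,0,0,0,0,-25,0,0,0,0,0,-13,0,0,0,0,0,0,0,0,0],
)

```text
time: 4.08
ee_pos: [0.5968, 0.0449, 0.2611]
eef_rot: [-0.078, 1.576, 0.079]
contact_force: [-0.3, 1.0, 0.4]
gripper_width: 0.0873
```

Call:
step_arm(
  rows=[-1,10,0,0,0,0,-1,10,0,0,0,0,0,5,0,0,0,0,-1,6,0,0,0,0,-1,6,0,0,0,0],
)

```text
time: 4.5
ee_pos: [0.5968, 0.0794, 0.2661]
eef_rot: [-0.076, 1.565, 0.075]
contact_force: [3.5, -3.3, 0.1]
gripper_width: 0.0869
```

Call:
step_arm(
  rows=[-1.4,15,-1,0,0,0,-1.4,15,0,0,0,0,-1.4,15,0,0,0,0,-1.4,15,0,0,0,0,-1.4,15,0,0,0,0,-1.4,15,0,0,0,0],
)

```text
time: 5.0
ee_pos: [0.588, 0.1694, 0.2649]
eef_rot: [-0.075, 1.566, 0.074]
contact_force: [2.0, -4.5, 1.9]
gripper_width: 0.0867
```

Call:
step_arm(
  rows=[-1,10,0,0,0,0,-0.6,6,0,0,0,0,-0.4,4,0,0,0,0,0,0,0,0,0,0],
)

```text
time: 5.33
ee_pos: [0.5843, 0.1908, 0.2632]
eef_rot: [-0.077, 1.571, 0.078]
contact_force: [-0.2, 0.1, -1.3]
gripper_width: 0.0868
```

Call:
step_arm(
  rows=[-0.4,4,0,0,0,0,-0.4,4,0,0,0,0,-0.3,3,0,0,0,0,-0.2,2,0,0,0,0],
)

```text
time: 5.67
ee_pos: [0.5832, 0.2024, 0.2632]
eef_rot: [-0.076, 1.571, 0.075]
contact_force: [-1.2, -3.2, -0.1]
gripper_width: 0.0869
```

Call:
step_arm(
  rows=[-0.2,2,0,0,0,0,-0.2,2,0,0,0,0],
)

```text
time: 5.83
ee_pos: [0.583, 0.2042, 0.2632]
eef_rot: [-0.077, 1.571, 0.072]
contact_force: [-1.6, -9.1, 0.7]
gripper_width: 0.0869
```

Call:
step_arm(
  rows=[-0.2,2,0,0,0,0,-0.2,2,0,0,0,0,0,0,0,0,0,0],
)

```text
time: 6.08
ee_pos: [0.583, 0.2042, 0.2632]
eef_rot: [-0.079, 1.572, 0.066]
contact_force: [-2.2, -11.4, 1.5]
gripper_width: 0.0868
```

Call:
step_arm(
  rows=[1,-10,0,0,0,0,3,-30,0,0,0,0,0,-35,10,0,0,0,0,-35,35,0,0,0,-3,-35,35,0,0,0,-5,-35,35,0,0,0,-5,-35,35,0,0,-1,-5,-35,10,0,0,-1,-5,-35,0,0,0,-1,-5,-35,0,0,0,-0.5],
)

```text
time: 6.92
ee_pos: [0.5616, -0.0873, 0.4027]
eef_rot: [-0.028, 1.566, 0.031]
contact_force: [0.1, 0.3, -0.1]
gripper_width: 0.0869
```

Call:
step_arm(
  rows=[-5,-35,0,4,0,0,-5,-35,0,5,0,0,-3,-25,0,5,0,0,0,-10,0,5,0,0,0,-5,0,5,0,0,0,0,0,5,0,0,0,0,0,3,0,0,0,0,0,0,0,0,0,0,0,0,0,0],
)

```text
time: 7.67
ee_pos: [0.5485, -0.197, 0.4006]
eef_rot: [0.41, 1.516, 0.464]
contact_force: [-0.6, 0.3, 0.4]
gripper_width: 0.0872
```

Run:
```python
from h import *
o=env.observe();print({k:np.round(o[k],3) for k in ["time","joint_positions","ee_pos"]});print(np.round(Ro.from_rotvec(o["eef_rot"]).as_matrix(),3))
for c in ["side","top"]:
    d=env.get_image(c); X=cloud(d); cv2.imwrite(f"pics/{c}1.png",d["img"])
    P=sel(X,[.45,-.12,.195],[.72,.03,.218]); 
    if len(P)>10: print("cont top",box(P))
    P=sel(X,[.42,.19,.296],[.75,.6,.32]); b=box(P); print("posts",b)
    P=sel(X,[.48,.05,.262],[.69,.3,.288])
    q=[[x+.01,np.sort(P[(P[:,0]>x)&(P[:,0]<x+.02)][:,1])[:4].mean()] for x in np.arange(.48,.68,.02)]
    q=np.array(q);f=np.polyfit(q[:,0],q[:,1],1);print("lip y at .5838",np.polyval(f,.5838),np.degrees(np.arctan(f[0])))
a=cv2.imread("pics/side1.png");cv2.imwrite("pics/side1z.png",cv2.resize(a[60:384,120:470],None,fx=1.8,fy=1.8,interpolation=2))
```

```text
{'time': np.float64(7.667), 'joint_positions': array([ 0.119,  0.398,  0.589,  1.42 , -0.642,  1.759,  0.746]), 'ee_pos': array([ 0.549, -0.197,  0.401])}
[[ 0.    -0.036  0.999]
 [ 0.53   0.848  0.03 ]
 [-0.848  0.529  0.019]]
cont top (array([582.5, -48.3]), array([159.8, 101.4]), 1.76, 1748)
posts (array([573. , 326.7]), array([256.3, 215.9]), 5.58, 1069)
lip y at .5838 0.21508983102138118 5.649816242484255
cont top (array([580.7, -44.9]), array([160.3, 100.2]), 1.98, 1996)
posts (array([573. , 326.2]), array([256.7, 215.8]), 5.41, 1063)
lip y at .5838 0.2144563337534177 5.422572724052921
```

View pics/side1z.png

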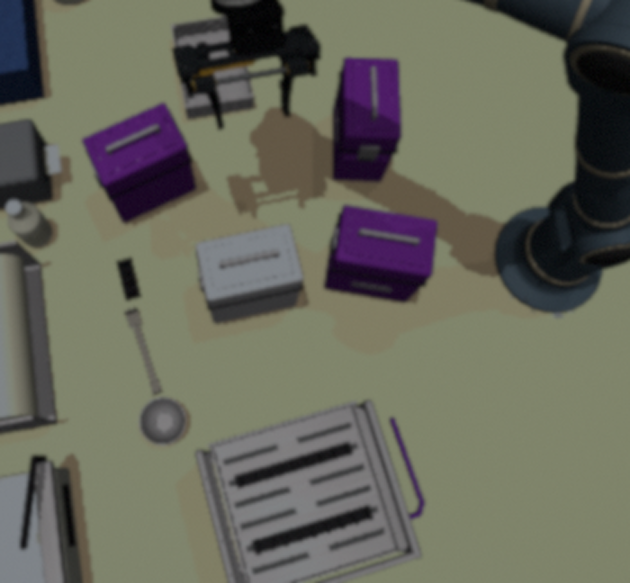

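The shelf is home: the lip is at y 0.2148 against 0.215 expected, in line with the posts. In the picture the container is untouched at (250,270) and the gripper is tilted behind it at (245,60). Next I lower it behind the container.

Call:
step_arm(
  rows=[0,20,-30,0,0,0,0,20,-35,0,0,0,0,20,-35,0,0,0,0,12,-35,0,0,0,0,0,-35,0,0,0,0,0,-35,0,0,0,0,0,0,0,0,0],
)

```text
time: 8.35
ee_pos: [0.5454, -0.1211, 0.191]
eef_rot: [0.412, 1.526, 0.468]
contact_force: [-0.6, 0.4, -0.1]
gripper_width: 0.0871
```

Call:
step_arm(
  rows=[0,0,-25,0,0,0,0,0,-25,0,0,0,0,0,-25,0,0,0,0,0,-25,0,0,0,0,0,0,0,0,0],
)

```text
time: 8.77
ee_pos: [0.5473, -0.1232, 0.0944]
eef_rot: [0.41, 1.52, 0.467]
contact_force: [-0.2, 1.0, 0.9]
gripper_width: 0.0871
```

Call:
step_arm(
  rows=[0,0,-15,0,0,0,0,0,-15,0,0,0,0,0,-10,0,0,0,0,0,0,0,0,0],
)

```text
time: 9.1
ee_pos: [0.5474, -0.1244, 0.0547]
eef_rot: [0.411, 1.518, 0.465]
contact_force: [-0.6, 0.8, 0.2]
gripper_width: 0.087
```

Run:
```python
from h import *
o=env.observe();print(np.round(o["joint_positions"],2),np.round(o["ee_pos"],3))
ims=[]
for c in ["side","top"]:
    d=env.get_image(c); ims.append(d["img"])
a=cv2.resize(ims[0][40:260,130:390],None,fx=1.5,fy=1.5,interpolation=2);b=cv2.resize(ims[1][80:300,180:440],None,fx=1.5,fy=1.5,interpolation=2)
cv2.imwrite("pics/m2.png",np.hstack([a,b]))
X=cloud(d);P=sel(X,[.45,-.12,.195],[.72,.03,.218]);print(box(P))
```

```text
[ 0.1   0.67  0.45  1.85 -0.85  1.17  1.09] [ 0.547 -0.124  0.055]
(array([581. , -45.1]), array([160.7,  99.8]), 1.98, 2001)
```

View pics/m2.png

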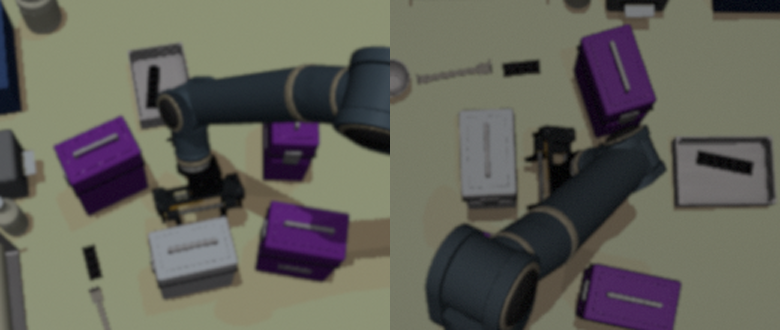

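Run:
```python
from h import *
for c in ["side","top"]:
    d=env.get_image(c);X=cloud(d)
    P=sel(X,[.58,-.45,.08],[.9,-.10,.7])
    for y in np.arange(-.44,-.1,.03):
        for lo,hi in [(.08,.2),(.23,.3),(.3,.4),(.4,.7)]:
            q=P[(abs(P[:,1]-y)<.015)&(P[:,2]>lo)&(P[:,2]<hi)]
            if len(q)>4: print(c,round(y,2),lo,len(q),"x",np.round([q[:,0].min(),q[:,0].max()],3),"z",np.round([q[:,2].min(),q[:,2].max()],3))
```

```text
side -0.32 0.3 18 x [0.581 0.604] z [0.321 0.364]
side -0.29 0.08 5 x [0.819 0.827] z [0.137 0.175]
side -0.29 0.23 39 x [0.598 0.782] z [0.23  0.295]
side -0.29 0.3 107 x [0.58  0.603] z [0.3   0.375]
side -0.26 0.08 354 x [0.647 0.822] z [0.08 0.2 ]
side -0.26 0.23 37 x [0.58  0.783] z [0.231 0.3  ]
side -0.26 0.3 82 x [0.58  0.598] z [0.3   0.363]
side -0.23 0.08 392 x [0.58  0.809] z [0.08 0.2 ]
side -0.23 0.23 15 x [0.58  0.585] z [0.23  0.264]
side -0.2 0.08 128 x [0.581 0.642] z [0.113 0.155]
side -0.17 0.08 128 x [0.58  0.641] z [0.131 0.173]
side -0.14 0.08 151 x [0.581 0.64 ] z [0.091 0.175]
top -0.35 0.08 65 x [0.664 0.748] z [0.08  0.199]
top -0.32 0.08 80 x [0.65  0.796] z [0.082 0.2  ]
top -0.32 0.3 20 x [0.58  0.601] z [0.326 0.361]
top -0.29 0.08 95 x [0.647 0.814] z [0.081 0.199]
top -0.29 0.23 27 x [0.69 0.77] z [0.23  0.236]
top -0.29 0.3 53 x [0.58  0.597] z [0.327 0.37 ]
top -0.26 0.08 194 x [0.643 0.715] z [0.081 0.2  ]
top -0.26 0.23 7 x [0.583 0.782] z [0.23  0.262]
top -0.26 0.3 24 x [0.58  0.594] z [0.324 0.358]
top -0.23 0.08 236 x [0.701 0.802] z [0.08 0.2 ]
top -0.2 0.08 155 x [0.581 0.642] z [0.108 0.151]
top -0.17 0.08 211 x [0.58 0.64] z [0.089 0.172]
top -0.14 0.08 187 x [0.581 0.64 ] z [0.08  0.177]
```

Pixel (615,135) on the right shows the wrist close to the far purple box. The depth gives clearance: the wide gripper part stays at y > -0.22 and x < 0.645, and the box's near corner is at (0.644, -0.262). So I continue down and forward.

Call:
step_arm(
  rows=[0,0,-12,0,0,0,0,0,-10,0,0,0,0,0,-7,0,0,0,8,4,0,0,0,0,8,4,0,0,0,0,8,4,0,0,0,0,0,0,0,0,0,0],
)

```text
time: 9.88
ee_pos: [0.5746, -0.111, 0.0275]
eef_rot: [0.407, 1.514, 0.468]
contact_force: [-0.3, 0.1, 0.8]
gripper_width: 0.0872
```

Call:
step_arm(
  rows=[0,3,0,0,0,0,0,3,0,0,0,0,0,3,0,0,0,0,0,3,0,0,0,0],
)

```text
time: 10.22
ee_pos: [0.572, -0.1048, 0.0271]
eef_rot: [0.405, 1.515, 0.457]
contact_force: [-0.9, -10.2, 4.3]
gripper_width: 0.0871
```

Call:
step_arm(
  rows=[0.3,4,0,0,0,0.1,0.5,7,0,0,0,0.2,0.6,8,0,0,0,0.2,0.6,8,0,0,0,0.2,0.6,8,0,0,0,0.2,0.6,8,0,0,0,0.2,0.6,8,0,0,0,0.2,0.6,8,0,0,0,0.2,0.6,8,0,0,0,0.2,0.3,4,0,0,0,0.1],
)

```text
time: 11.05
ee_pos: [0.5785, -0.0375, 0.0272]
eef_rot: [0.382, 1.521, 0.474]
contact_force: [-0.3, -13.6, 3.7]
gripper_width: 0.0873
```

```bash
cat > m.py <<'E'
from h import *
o=env.observe();print(np.round(o["ee_pos"],4),np.round(o["contact_force"],1),round(float(o["time"]),2))
O=np.array([576.1,294.5]);a=np.radians(5.5);u=np.array([-np.sin(a),np.cos(a)]);l=np.array([np.cos(a),np.sin(a)])
for c in ["side","top"]:
    d=env.get_image(c);X=cloud(d); cv2.imwrite(f"pics/{c}_{o['time']:.1f}.png",d["img"])
    P=sel(X,[.45,-.12,.195],[.72,.38,.218]); 
    P=P[(P[:,1]>o["ee_pos"][1]-.01)]
    if len(P)<50: continue
    b=box(P);r=b[0]-O;print(c,b,"along",(r@u).round(1),"lat(+x)",(r@l).round(1),"z by y",np.round(np.polyfit(P[:,1],P[:,2],1)[0],3))
E
python3 m.py
```

```text
[ 0.5785 -0.0375  0.0272] [ -0.3 -13.6   3.7] 11.05
side (array([573.3,  93.8]), array([169.4, 270.1]), 11.24, 1825) along -199.5 lat(+x) -22.0 z by y -0.017
top (array([583.9, 171.6]), array([252.9, 396.5]), 3.21, 2150) along -123.1 lat(+x) -4.0 z by y -0.019
```

```bash
sed -i 's/P=P\[.*/e=o["ee_pos"];P=P[(P[:,1]>e[1]-.02)\&(P[:,1]<e[1]+.13)\&(abs(P[:,0]-e[0])<.11)]/' m.py; python3 m.py
```

```text
[ 0.5784 -0.0365  0.0272] [ -0.4 -11.    1.8] 11.15
side (array([587.4,  20.1]), array([160.6, 101.3]), 2.97, 1831) along -274.2 lat(+x) -15.1 z by y -0.017
top (array([586.4,  23.5]), array([160.9, 100.5]), 2.9, 2014) along -270.7 lat(+x) -15.7 z by y 0.004
```

Call:
step_arm(
  rows=[0.3,4,0,0,0,0.1,0.5,8,0,0,0,0.2,0.5,8,0,0,0,0.2,0.5,8,0,0,0,0.2,0.5,8,0,0,0,0.2,0.5,8,0,0,0,0.2,0.5,8,0,0,0,0.2,0.5,8,0,0,0,0.2,0.5,8,0,0,0,0.2,0.5,8,0,0,0,0.2],
)

```text
time: 12.08
ee_pos: [0.584, 0.0365, 0.0271]
eef_rot: [0.357, 1.528, 0.497]
contact_force: [-1.7, -16.6, 5.5]
gripper_width: 0.0867
```

Call:
step_arm(
  rows=[0.5,8,0,0,0,0.2,0.5,8,0,0,0,0.2,0.5,8,0,0,0,0.2,0.4,6,0,0,0,0.1,0.2,3,0,0,0,0],
)

```text
time: 12.5
ee_pos: [0.5861, 0.0711, 0.0271]
eef_rot: [0.348, 1.532, 0.51]
contact_force: [-1.2, -15.0, 6.2]
gripper_width: 0.0873
```

```bash
python3 m.py
```

```text
[0.5861 0.0711 0.0271] [ -1.2 -15.    6.2] 12.5
side (array([592.8, 128.7]), array([160.3, 101. ]), 5.67, 1990) along -166.6 lat(+x) 0.7 z by y -0.009
top (array([591.5, 130.7]), array([161. ,  99.8]), 5.13, 1947) along -164.5 lat(+x) -0.4 z by y 0.005
```

Call:
step_arm(
  rows=[1,-10,0,0,0,0,4,-9,0,3,0.3,0,8,0,0,3,0.3,0,0,0,0,0,0,0],
)

```text
time: 12.93
ee_pos: [0.598, 0.057, 0.0262]
eef_rot: [0.439, 1.521, 0.601]
contact_force: [0.4, -1.4, -0.4]
gripper_width: 0.0871
```

Run:
```python
from h import *
o=env.observe();print(o["ee_pos"].round(4),o["contact_force"].round(1));M=Ro.from_rotvec(o["eef_rot"]).as_matrix();print(M.round(3), "yaw",np.degrees(np.arctan2(M[1,2],M[0,2])).round(2))
```

```text
[0.598  0.057  0.0262] [ 0.4 -1.4 -0.4]
[[-0.047 -0.091  0.995]
 [ 0.614  0.783  0.1  ]
 [-0.788  0.615  0.019]] yaw 5.76
```

Call:
step_arm(
  rows=[-0.5,5,0,0,0,-0.2,-0.5,5,0,0,0,0,-0.5,5,0,0,0,0,-0.8,8,0,0,0,0,-0.8,8,0,0,0,0,-0.8,8,0,0,0,0,-0.8,8,0,0,0,0,-0.8,8,0,0,0,0,-0.8,8,0,0,0,0,-0.8,8,0,0,0,0],
)

```text
time: 13.77
ee_pos: [0.5926, 0.1245, 0.027]
eef_rot: [0.433, 1.516, 0.589]
contact_force: [1.3, -16.1, 5.6]
gripper_width: 0.0868
```

Call:
step_arm(
  rows=[-0.8,8,0,0,0,0,-0.8,8,0,0,0,0,-0.8,8,0,0,0,0,-0.4,4,0,0,0,0],
)

```text
time: 14.1
ee_pos: [0.5896, 0.1542, 0.0271]
eef_rot: [0.434, 1.516, 0.591]
contact_force: [1.8, -13.8, 3.4]
gripper_width: 0.0873
```

```bash
python3 m.py
python3 - <<'E'
import cv2,glob,os
f=sorted(glob.glob("pics/*_1[0-9].[0-9].png"),key=os.path.getmtime)[-2:];print(f)
a,b=[cv2.imread(x) for x in f]
cv2.imwrite("pics/m3.png",cv2.resize(__import__("numpy").hstack([a[160:384,170:400],b[90:314,30:260]]),None,fx=1.7,fy=1.7,interpolation=2))
E
```

```text
[0.5896 0.1542 0.0271] [  1.8 -13.8   3.4] 14.1
side (array([589.9, 186.1]), array([160.5,  51.8]), 5.53, 1027) along -109.2 lat(+x) 3.3 z by y 0.035
top (array([604.5, 195.3]), array([195.3,  65.7]), 4.9, 1280) along -101.5 lat(+x) 18.8 z by y 0.046
['pics/side_14.1.png', 'pics/top_14.1.png']
```

View pics/m3.png

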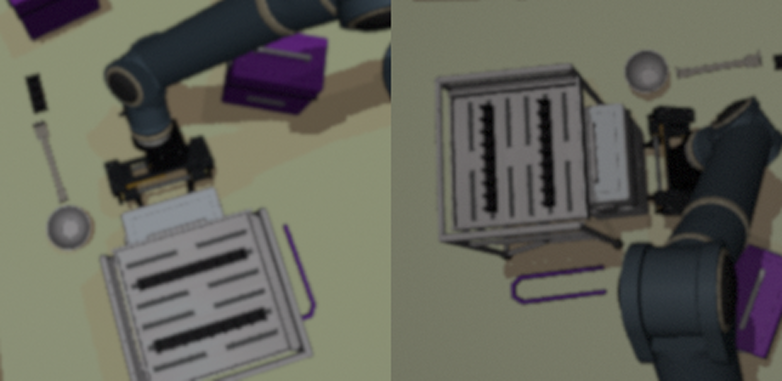

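Call:
step_arm(
  rows=[-0.5,5,0,0,0,0,-1,8,0,0,0,0,-1,8,0,0,0,0,-1,8,0,0,0,0,-1,8,0,0,0,0,-1,8,0,0,0,0,-0.9,8,0,0,0,0,-0.6,6,0,0,0,0,-0.4,4,0,0,0,0],
)

```text
time: 14.95
ee_pos: [0.5828, 0.2167, 0.027]
eef_rot: [0.435, 1.515, 0.591]
contact_force: [1.6, -14.9, 5.7]
gripper_width: 0.0868
```

Call:
step_arm(
  rows=[-0.3,3,0,0,0,0,-0.3,3,0,0,0,0,-0.3,3,0,0,0,0,-0.2,2,0,0,0,0],
)

```text
time: 15.28
ee_pos: [0.582, 0.2264, 0.0269]
eef_rot: [0.435, 1.515, 0.59]
contact_force: [1.0, -16.1, 6.2]
gripper_width: 0.0873
```

Call:
step_arm(
  rows=[-0.2,2,0,0,0,0,-0.2,2,0,0,0,0,-0.2,2,0,0,0,0],
)

```text
time: 15.53
ee_pos: [0.5816, 0.232, 0.0269]
eef_rot: [0.435, 1.515, 0.589]
contact_force: [0.5, -17.3, 8.5]
gripper_width: 0.0869
```

Call:
step_arm(
  rows=[-0.2,2,0,0,0,0,-0.1,1,0,0,0,0,-0.1,1,0,0,0,0],
)

```text
time: 15.78
ee_pos: [0.5811, 0.2362, 0.0269]
eef_rot: [0.435, 1.515, 0.589]
contact_force: [0.9, -17.4, 7.5]
gripper_width: 0.0869
```

Call:
step_arm(
  rows=[-0.1,1,0,0,0,0,-0.1,1,0,0,0,0],
)

```text
time: 15.95
ee_pos: [0.581, 0.238, 0.0269]
eef_rot: [0.435, 1.515, 0.589]
contact_force: [1.5, -19.0, 9.2]
gripper_width: 0.0872
```

Call:
step_arm(
  rows=[-0.1,1,0,0,0,0,-0.1,1,0,0,0,0],
)

```text
time: 16.12
ee_pos: [0.581, 0.2381, 0.0268]
eef_rot: [0.434, 1.514, 0.587]
contact_force: [-0.4, -24.6, 12.5]
gripper_width: 0.0866
```

Call:
step_arm(
  rows=[-0.1,1,0,0,0,0,-0.1,1,0,0,0,0],
)

```text
time: 16.28
ee_pos: [0.5811, 0.2382, 0.0268]
eef_rot: [0.433, 1.514, 0.585]
contact_force: [-2.3, -30.4, 15.2]
gripper_width: 0.0871
```

Stopped dead at y 0.238, with the force rising to 30 N, so it is against the back stop. Now I back off and check.

Call:
step_arm(
  rows=[0.5,-5,0,0,0,0,0.6,-8,0,0,0,0,1,-15,0,0,0,0,2,-25,0,0,0,0,0,-30,0,0,0,0,0,-30,0,0,0,0,0,-30,15,0,0,0,0,-30,25,-3,0,0,0,-20,30,-5,0,0,0,-10,35,-5,0,0],
)

```text
time: 17.12
ee_pos: [0.58, 0.0414, 0.1317]
eef_rot: [0.266, 1.572, 0.414]
contact_force: [-0.2, 0.8, -0.1]
gripper_width: 0.087
```

Call:
step_arm(
  rows=[0,0,35,-5,0,0,-10,0,35,-5,0,0,-20,-10,35,-5,0,0,-20,-20,35,-5,0,0,-20,-30,35,0,0,0,-10,-30,20,0,0,0,0,-30,0,0,0,0,0,-30,0,0,0,0,0,0,0,0,0,0],
)

```text
time: 17.87
ee_pos: [0.5046, -0.1031, 0.3193]
eef_rot: [-0.001, 1.611, 0.137]
contact_force: [-0.4, 0.3, -0.4]
gripper_width: 0.087
```

Run:
```python
from h import *
o=env.observe();print(o["ee_pos"].round(3),o["contact_force"].round(1),o["time"])
O=np.array([576.1,294.5]);a=np.radians(5.5);u=np.array([-np.sin(a),np.cos(a)]);l=np.array([np.cos(a),np.sin(a)])
ims=[]
for c in ["side","top"]:
    d=env.get_image(c);X=cloud(d);ims.append(d["img"])
    P=X.reshape(-1,3); r=P[:,:2]*1000-O; S=r@u; L=r@l; z=P[:,2]
    lip=(abs(L)<100)&(S>-100)&(S<-70)&(z>.255)&(z<.288)
    print(c,"lip s min",np.percentile(S[lip],[1,5,50]).round(1))
    for lo,hi in [(.01,.06),(.06,.12),(.12,.17),(.17,.212)]:
        m=(S>-75)&(S<-30)&(abs(L)<110)&(z>lo)&(z<hi)
        if m.sum()>8: 
            print(" face z",lo,m.sum(),"S",np.percentile(S[m],[10,50,90]).round(1),"L",np.percentile(L[m],[1,99]).round(1),"slope",np.polyfit(L[m],S[m],1).round(3))
    for lo,hi,n in [([.62,.05,.008],[.9,.26,.05],"bowl"),]:
        pass
    for n in ["bowl","retractor","stringer","basket","bracket_b","container"]:
        print(n,[(round(r["score"],2),np.round(towld(r["position"],d),3).tolist()) for r in env.search_frame(n,c)[:3]])
cv2.imwrite("pics/m4.png",cv2.resize(np.hstack(ims),None,fx=.78,fy=.78))
a,b=ims
cv2.imwrite("pics/m4.png",cv2.resize(np.hstack([a[90:384,140:400],b[60:354,20:280]]),None,fx=1.5,fy=1.5,interpolation=2))
```

```text
[ 0.505 -0.103  0.319] [-0.4  0.3 -0.4] 17.8667
side lip s min [-80.1 -79.7 -75.6]
bowl [(0.71, [0.777, 0.154, 0.017])]
retractor [(0.61, [0.795, 0.022, 0.001])]
stringer [(0.55, [0.366, 0.327, 0.01])]
basket [(0.83, [0.561, -0.539, -0.0])]
bracket_b [(0.74, [0.803, -0.11, 0.008]), (0.6, [0.595, -0.53, 0.011])]
container [(0.95, [0.368, -0.017, 0.211]), (0.88, [0.316, -0.233, 0.21]), (0.84, [0.736, -0.262, 0.208])]
top lip s min [-80.6 -80.3 -79. ]
 face z 0.01 192 S [-50.6 -49.5 -41.6] L [-77.7 109.7] slope [ 8.0000e-03 -4.8254e+01]
 face z 0.06 233 S [-50.8 -49.6 -48.6] L [-76.8  79.9] slope [-4.0000e-03 -4.9659e+01]
 face z 0.12 9 S [-50.5 -50.1 -49.7] L [-70.9  65.1] slope [-2.0000e-03 -5.0128e+01]
bowl [(0.96, [0.781, 0.167, 0.014]), (0.7, [0.793, 0.021, -0.001]), (0.38, [0.808, -0.109, 0.006])]
retractor [(0.8, [0.792, 0.025, -0.003])]
stringer [(0.96, [0.379, 0.328, 0.009]), (0.6, [0.574, 0.245, 0.066])]
basket [(0.84, [0.569, -0.529, 0.002])]
bracket_b [(0.85, [0.592, -0.537, 0.003]), (0.81, [0.806, -0.113, 0.005])]
container [(0.93, [0.313, -0.292, 0.211]), (0.85, [0.347, 0.008, 0.208]), (0.7, [0.714, -0.277, 0.21])]
```

View pics/m4.png

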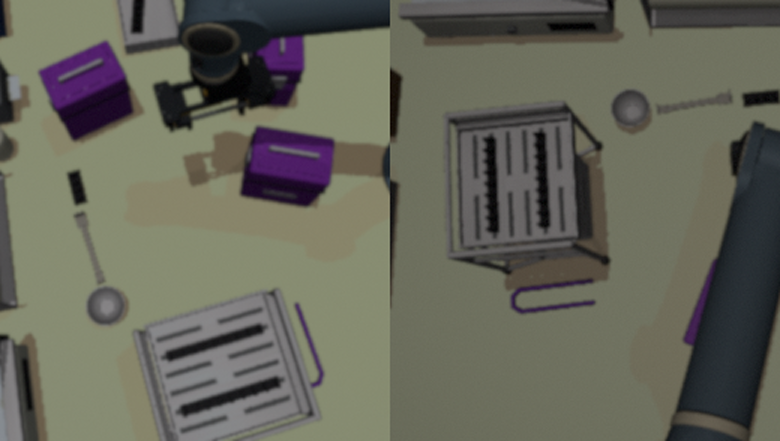

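The container's face is at rack x = -49.6 mm (-50 expected), square to about 0.3°, upright and about 1.5 mm off centre. The lip is at -80 mm, and the bystanders have not moved. The picture shows the container gone under the rack (right view, (585,205)) and the gripper clear. Handing in.

```bash
python3 -c "
from workcell import env
print(env.close_job())"
```

```text
the job is handed in; nothing more can be done
None
```

The job is done and handed in at about 18 s of the 64 s allowed.

- **Shelf:** I pushed the lip with both fingertips until it stopped moving, at about 11 N. The last check put the lip at rack x = -80 mm, which is home.
- **Container:** I pushed it with the open fingers low on its rear face, about 33 mm above the counter, with the gripper tilted back clear of the lid. It slid at 14–19 N and I pressed it against the back stop up to 30 N before backing off. The last check put its pushed face at rack x = -49.6 mm (target -50). It was square to within about 0.5°, upright, and about 1.5 mm off the middle.
- **Other things:** In the last images the bowl, retractor, stringer, basket, short bracket and far purple box were where they started, within the detectors' error.
- **Checks that were weaker or disagreed:**
    - The final container check came from the top camera only, because the shelf hides it from the side camera.
    - Each of the other two purple boxes was partly hidden by the arm or gripper in one final view, which gave readings up to 50 mm off. In the other view both read unchanged.
    - Part-way in, the two cameras disagreed on the container's sideways position (3 mm against 19 mm). The top value was contaminated by other points, so I disregarded it.

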